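# Open the bayonet lid of a casting pot

## Task

Open the casting pot that has the orange lid: turn the lid anticlockwise (seen from above) by its grip bar until its two lugs reach the gaps in the collar, lift it straight off, and set it down, without dropping it, right way up and wholly on the round cork mat. Leave the pot with the blue lid as it is.

Things in the scene. Friction and masses are not known exactly. Their poses are not given: they have to be found in the camera images.
- orange_lid_grip (a point): Mid-point of the orange lid's grip bar (64 along x, 16 along y, 28 mm high) on the lid's axis (z up). All in mm. Lid: loose, 0.1 to 0.2 kg, 84 across; its crown is 26 below this point, its flat underside 50 below, its two lugs point along +x and -x (below the bar's ends) to 51 from the axis. Closed: bar 49 to 75 degrees clockwise of the pot's gaps, this point 112 above the pot's underside
- orange_pot: Fixed upright aluminium pot, 124 across the foot (mm); origin: centre of underside. Dark collar, 116 across, top at 83, roofs over the lugs but for two 70-degree gaps at the pot's +x and -x (white dots). With lugs along the pot's x axis, either way round, within 15 degrees, the lid lifts off; about 25 degrees further anticlockwise is a stop. Lid has 3 of side play, reaches 8 into the pot
- cork_mat: Round cork mat 160 mm across, 6 mm thick, fixed flat on the table; origin: centre of its underside
- blue_lid_end (a point): One end of the blue lid's grip bar, half-way up it; that lid's axis is 32 mm along this point's -x. This lid and its pot are like the orange one but for the colour and must stay as they are
There are look-alikes about, which are no part of the job. Leave any pink or turquoise look-alike of the part that bears orange_lid_grip alone. There is more than one size of the cork_mat; the one meant has the size given above.

How it is judged (in metres and radians):
On the way, in this order (a step that is already met when the one before it is completed fails the run):
1. the orange lid is turned, still seated, until its lugs stand in the gaps (angle between the x axis of orange_lid_grip and the x axis of orange_pot, either way round below 0.52 rad and z of orange_lid_grip in the frame of orange_pot below 0.119 m and horizontal distance between orange_lid_grip and orange_pot below 0.01 m), for 0.05 s.
2. the lid is lifted off, clear of the collar (z of orange_lid_grip in the frame of orange_pot above 0.135 m and horizontal distance between orange_lid_grip and orange_pot below 0.04 m), for 0.05 s.
At the end, for the whole second after the job is handed in: The orange lid stands still, right way up (within 6 degrees), flat on the cork mat, its axis within 30 mm of the mat's centre so that all of it lies over the mat; the end of the blue lid's bar is within 15 mm of where it was (horizontal distance between orange_lid_grip and cork_mat below 0.03 m and z of orange_lid_grip in the frame of cork_mat between 0.05 and 0.062 m and angle between orange_lid_grip's own z axis and vertical below 0.1 rad and linear speed of orange_lid below 0.02 m/s and distance of blue_lid_end from where it was at the start of the episode below 0.015 m); the robot touches nothing.
It fails at once if the orange lid is let go in the air, more than about 20 mm above the mat or table (z of orange_lid_grip in the frame of cork_mat above 0.078 m and horizontal distance between orange_lid_grip and orange_pot above 0.06 m and contact force between orange_lid and anything else below 0.02 N).
It fails at once if the blue lid is turned or shifted by more than 15 mm (distance of blue_lid_end from where it was at the start of the episode above 0.015 m).
It also fails if it takes over 43 s, if anything falls off the work surface, if the arm or the gripper's body presses on something with over 40 N, if the wrist force passes 120 N, or if a joint passes its speed limit or range.

## Robot

A 6-joint arm with a two-finger parallel gripper is mounted at the origin on a cart in front of the work surface, level with it; the furniture and walls round the work are solid. World frame = base frame: x ahead of the robot, y to its left, z up, the work surface at z = 0. Lengths are in mm, angles in rad, forces in N, time in s.
With the tool pointing down it reaches from about 350 to 775 mm from the base axis. Payload 7.3 kg.
Tool frame: the origin (TCP) lies at the very end of the fingers, on their centre line; the grasp point (between the pads) lies 19 mm behind it; z points along the fingers, x is the direction in which the jaws open and shut, and the axes are right-handed (so a half turn about z gives the same grasp; the last joint's range is limited). The gripper opens to 92 mm and grips with 3 to 60 N. Pads are 19 mm wide; open, the fingers measure 130 mm over their backs; the gripper's body (75 mm by 190 mm) begins 47 mm behind the grasp point.
Start: joints at [-1.342, 0.342, 1.524, -0, 1.275, -0.146], TCP at [192.219, -488.566, 226.741] pointing down, gripper open.
Joint ranges: [-2.53, 2.53], [-0.77, 2.02], [0.04, 2.7], [-1, 4.14], [0.28, 2.66], [-3.11, 3.11]. Speed limits (rad/s): [2.57, 2.57, 3.14, 3.14, 3.14, 3.14].

## Interface

Orientations are given as [roll, pitch, yaw] about the fixed x, y, z axes, in that order (R = Rz(yaw) Ry(pitch) Rx(roll)).
In Python, from plant import bot gives the robot as it stands.
- The arm moves only by the shell command python3 -m inch 'ROWS'. ROWS is JSON, a list that holds one entry, the list of rows, each a list of 7 numbers: the shift along the tool's x, y, z in m, then the turn, a rotation vector about the tool's x, y, z in degrees, then the finger opening in m, from 0 to 0.0918. In form: [[[dx, dy, dz, ax, ay, az, hand], ...]]. A call has 1 to 12 rows; each row shifts and turns the commanded pose from where the row before left it, along the tool's axes as they then stand; what a row does not reach is not made up. A row lasts 1/10 s, in which the tool goes at most 50 mm and 8.59 degrees, less where a joint would pass 70% of its speed; a pose out of reach is approached as far as the arm can. A call is refused whole if a number of a shift passes 0.05 or a number of a turn 8.59, either way. A call with a gripper value outside its range is refused whole. The fingers move at their own pace and stop on an object; the grip force is fixed at half the most. Time passes only in rows, so rows that do not move let the fingers close. It gives the time, the measured TCP pose, the force and the opening at its end, in the units of the state.
- bot.get_obs(): the state, without advancing time (a new reading comes with each control period).
- bot.capture(name): name is "side" or "top" or "wrist"; returns a dict with "pixels" (480x640x3 uint8, blue, green, red), "camera_matrix" (3x3 intrinsics, pixels), "view" (4x4, takes a point from world to camera coordinates); the wrist camera has in their place "tool_from_camera" (4x4, takes a point from camera to tool coordinates, whose origin is the TCP and whose axes are the tool frame's). Camera axes: x right, y down, z forward; pixel columns grow to the right and rows downward; lengths in mm; the calibration is good to about 2 mm. A picture is of the moment at which its call begins: read the wrist's pose just before it. There is no depth.
- bot.close_job(): hands the job in, once; it reports no verdict.
The state is a dict: "time": time; "joint_positions": joint angles; "dq": joint speeds; "tau": joint torques, N m; "tool_pos": TCP position; "tcp_rot": TCP orientation; "contact_force": force on the tool from outside, world axes, zero at the start; "moment": the same for the moment, N m; "grip_width": finger opening in mm.
Only numpy, scipy, OpenCV 4.12 (cv2) and the standard library are available. Lean on these libraries where they do the work, as an engineer would, in place of code of your own. Each camera call takes 0.05 s, during which the arm holds its last target. There are 200 camera calls.

## Working session

There is one attempt and no reset: what is moved stays moved. The work goes in short steps, Python scripts to look and compute and a shell command to move; the robot and the scene stay as the last step left them, time stands still between calls to the robot, and variables do not carry over. Pictures are saved under pics/ and viewed, about 8 in all and at most 12, crops included, and the job is handed in when it is done.

```bash
ls; mkdir -p pics; cat > h.py <<'E'
import numpy as np,cv2
from scipy.spatial.transform import Rotation as R
from plant import bot
def cam(n):
    o=bot.get_obs(); c=bot.capture(n); K=np.array(c["camera_matrix"])
    if n=="wrist":
        T=np.eye(4);T[:3,:3]=R.from_euler('xyz',o["tcp_rot"]).as_matrix();T[:3,3]=o["tool_pos"]
        V=np.linalg.inv(T@np.array(c["tool_from_camera"]))
    else: V=np.array(c["view"])
    return c["pixels"],K,V
def ray(K,V,u,v):
    C=np.linalg.inv(V);d=C[:3,:3]@np.linalg.inv(K)@[u,v,1];return C[:3,3],d/np.linalg.norm(d)
def onz(K,V,u,v,z):
    p,d=ray(K,V,u,v);return p+d*(z-p[2])/d[2]
def meet(rs):
    A=0;b=0
    for p,d in rs:
        M=np.eye(3)-np.outer(d,d);A=A+M;b=b+M@p
    x=np.linalg.solve(A,b);return x,[np.linalg.norm((np.eye(3)-np.outer(d,d))@(x-p)) for p,d in rs]
def proj(K,V,P):
    q=K@(V@np.append(P,1))[:3];return q[:2]/q[2]
E
python3 - <<'E'
from h import *
import pickle
o=bot.get_obs();print(o)
d={}
for n in("top","side"):
    d[n]=cam(n);cv2.imwrite(f"pics/{n}0.png",d[n][0])
    print(n,np.linalg.inv(d[n][2])[:3,3],d[n][1][0,0])
pickle.dump(d,open("d0.pkl","wb"))
E
```

```text
pics
{'time': 0.0, 'joint_positions': array([-1.34199129e+00,  3.42720754e-01,  1.52505422e+00,  2.49021155e-05,
        1.27538033e+00, -1.45990480e-01]), 'dq': array([-0.00125837,  0.00052652, -0.00092567,  0.00060551,  0.00101077,
       -0.00113053]), 'tau': array([ 7.40061532e-04, -4.31245816e+01, -2.44218886e+01,  7.17497477e-02,
        5.57788624e-02, -1.62716506e-04]), 'tool_pos': array([ 192.12981379, -488.1314063 ,  226.03299747]), 'tcp_rot': array([-3.14134177e+00,  1.54257153e-03, -1.19600788e+00]), 'contact_force': array([-0.36082998,  0.11380484,  0.37556206]), 'moment': array([0.03751358, 0.01760057, 0.02391062]), 'grip_width': 91.81662664095339}
top [ 222.29000291   97.49938501 1783.89422355] 580.4168509558391
side [ 135.81069109 1070.91963354  871.34302522] 497.7003602291072
```

View pics/top0.png

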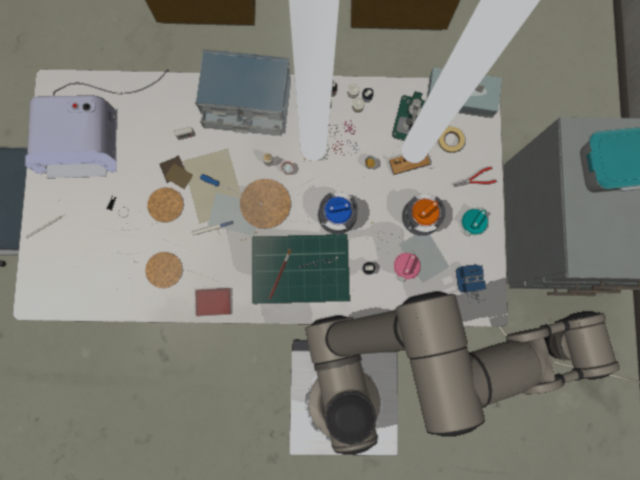

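View pics/side0.png

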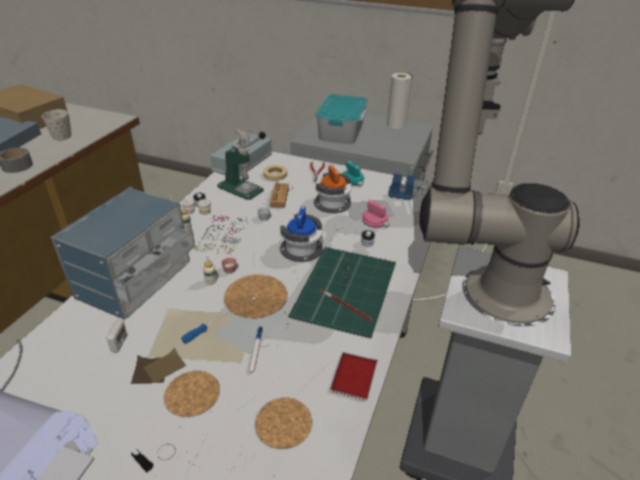

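Top view: orange-lidded pot at (425,213), blue-lidded pot at (338,211), and look-alike lids in turquoise (475,222) and pink (407,265). The cork mats are at (265,203), (165,205) and (164,269). I'll measure these and make an enlarged crop.

```bash
python3 - <<'E'
from h import *
import pickle
d=pickle.load(open("d0.pkl","rb"))
def blobs(n,lo,hi,amin=40):
    hsv=cv2.cvtColor(d[n][0],cv2.COLOR_BGR2HSV);m=cv2.inRange(hsv,lo,hi)
    c,_=cv2.findContours(m,cv2.RETR_EXTERNAL,cv2.CHAIN_APPROX_NONE)
    return [k for k in c if cv2.contourArea(k)>amin]
for nm,lo,hi in(("orange",(5,200,120),(14,255,255)),("blue",(108,180,80),(122,255,255)),("cork",(9,90,100),(18,190,240))):
    for n in("top","side"):
        _,K,V=d[n]
        for c in blobs(n,lo,hi):
            (u,v),_,_=cv2.minAreaRect(c)
            z=6 if nm=="cork" else 86
            P=np.array([onz(K,V,*q[0],z)[:2] for q in c],np.float32)
            e=cv2.minEnclosingCircle(P)
            print(nm,n,np.round((u,v)),cv2.contourArea(c),"circle",np.round(e[0]),round(2*e[1]))
im=d["top"][0][150:290,310:500];im2=d["side"][0][150:270,270:430]
a=cv2.resize(im,None,fx=3,fy=3,interpolation=cv2.INTER_CUBIC);b=cv2.resize(im2,(570,428),interpolation=cv2.INTER_CUBIC)
cv2.imwrite("pics/crop1.png",cv2.resize(np.vstack([a,b]),None,fx=.7,fy=.7))
E
```

```text
orange top [426. 212.] 410.5 circle [ 565. -234.] 78
orange side [333. 181.] 116.5 circle [ 563. -228.] 74
blue top [338. 210.] 453.5 circle [568.  27.] 77
blue side [303. 225.] 306.5 circle [563.  16.] 114
cork top [163. 269.] 898.5 circle [389. 555.] 107
cork top [165. 204.] 877.0 circle [591. 562.] 108
cork top [265. 204.] 1743.0 circle [600. 251.] 153
cork top [409. 161.] 295.0 circle [ 741. -202.] 125
cork side [283. 422.] 2087.0 circle [386. 560.] 108
cork side [192. 394.] 1784.0 circle [587. 567.] 108
cork side [255. 296.] 1966.0 circle [597. 258.] 155
cork side [279. 195.] 276.5 circle [ 743. -206.] 147
cork side [335. 179.] 47.5 circle [ 619. -389.] 164
cork side [28. 96.] 974.5 circle [2183. -515.] 361
```

View pics/crop1.png

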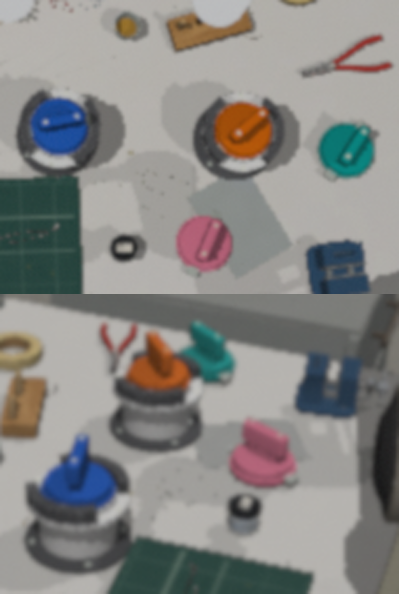

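Candidates:
- **Orange lid:** only the lid at (426,212), seated in a dark collar on a pot, fits. The pink lid (407,265) and turquoise lid (475,222) have no pot.
- **Mat:** the one at (265,203) measures about 155 mm, which fits 160. The other two measure about 108.

The pot is near (563,-232) and the mat near (599,254). Next I go above the pot.

```bash
python3 -c "
from h import *
c=bot.capture('wrist');print(np.round(c['tool_from_camera'],2),c['camera_matrix'][0])"
python3 -m inch '[[[-0.008,-0.036,-0.010,0,0,0,0.0918],[-0.008,-0.036,-0.010,0,0,0,0.0918],[-0.008,-0.036,-0.010,0,0,0,0.0918],[-0.008,-0.036,-0.010,0,0,0,0.0918],[-0.008,-0.036,-0.010,0,0,0,0.0918],[-0.008,-0.036,-0.010,0,0,0,0.0918],[-0.008,-0.036,-0.010,0,0,0,0.0918],[-0.008,-0.036,-0.010,0,0,0,0.0918],[-0.008,-0.036,-0.010,0,0,0,0.0918],[-0.008,-0.036,-0.010,0,0,0,0.0918],[-0.008,-0.036,0,0,0,0,0.0918],[0,0,0,0,0,0,0.0918]]]'
```

```text
[[   1.     -0.      0.     -0.83]
 [  -0.      0.97    0.25  -66.31]
 [  -0.     -0.25    0.97 -157.22]
 [   0.      0.      0.      1.  ]] [418.30464494   0.         317.42618156]
time: 1.35
tool_pos: [531.3, -258.8, 326.0]
tcp_rot: [-3.141, 0.001, -1.191]
contact_force: [-0.4, -0.5, -0.3]
grip_width: 91.7
```

```bash
python3 - <<'E'
from h import *
import pickle
w=cam("wrist");pickle.dump(w,open("w1.pkl","wb"))
im,K,V=w
u,v=proj(K,V,[563,-232,90]);print(u,v)
# rectified top-down patch at collar height z=83, 1 px=0.4mm; image up=+x, right=-y
H=[]
src=[];dst=[]
for x,y in((653,-142),(653,-322),(473,-322),(473,-142)):
    src.append(proj(K,V,[x,y,83]));dst.append([(-142-y)*3.2,(653-x)*3.2])
M=cv2.getPerspectiveTransform(np.float32(src),np.float32(dst))
cv2.imwrite("pics/rect1.png",cv2.warpPerspective(im,M,(576,576)))
E
```

```text
304.08386356156694 166.59335012554726
```

View pics/rect1.png

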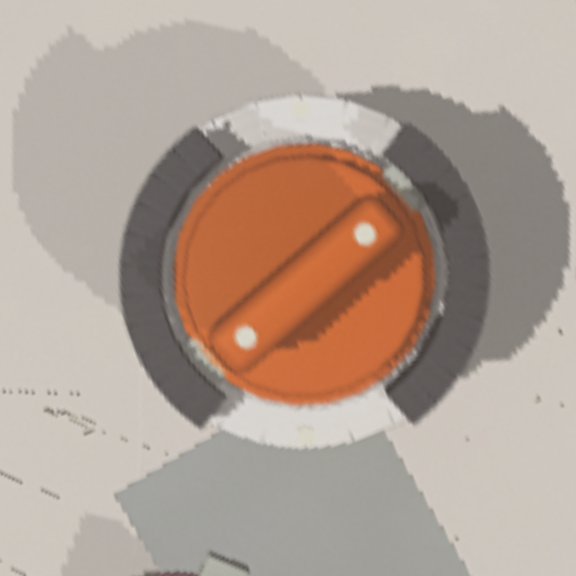

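The wrist patch (pot collar 368 px wide, about 115 mm, as given) shows the gaps' dots at (303,107) and (306,434), so pot yaw is about 0.5° with its centre near (568,-237). The bar's dots at (365,234) and (246,337) give a bar yaw of about -49°. I need a turn of about +50°. Next I move over it with the jaws square to the bar (yaw -139°).

```bash

python3 -m inch '[[[-0.0066,-0.0422,0.010,0,0,0,0.0918],[0,0,0.020,0,0,7.86,0.0918],[0,0,0.020,0,0,7.86,0.0918],[0,0,0.020,0,0,7.86,0.0918],[0,0,0.02,0,0,7.86,0.0918],[0,0,0.01,0,0,7.86,0.0918],[0,0,0.01,0,0,7.86,0.0918],[0,0,0.01,0,0,7.86,0.0918],[0,0,0.01,0,0,7.86,0.0918],[0,0,0,0,0,7.86,0.0918],[0,0,0,0,0,0,0.0918],[0,0,0,0,0,0,0.0918]]]'
python3 - <<'E'
from h import *
import pickle
def dots(im,K,V,guess):
    hsv=cv2.cvtColor(im,cv2.COLOR_BGR2HSV)
    o=cv2.inRange(hsv,(5,150,60),(16,255,255))
    c=max(cv2.findContours(o,cv2.RETR_EXTERNAL,cv2.CHAIN_APPROX_NONE)[0],key=cv2.contourArea)
    m=np.zeros_like(o);cv2.drawContours(m,[cv2.convexHull(c)],-1,255,-1)
    m=cv2.erode(m,np.ones((7,7)))&cv2.bitwise_not(o)&cv2.inRange(hsv,(0,0,150),(180,110,255))
    n,l,s,ce=cv2.connectedComponentsWithStats(m)
    return [(ce[i],s[i,4]) for i in range(1,n) if s[i,4]>15]
w1=pickle.load(open("w1.pkl","rb"));w2=cam("wrist");cv2.imwrite("pics/w2.png",w2[0])
a=dots(*w1,0);b=dots(*w2,0);print(a,b,bot.get_obs()["tool_pos"])
for p,_ in a:
  for q,_ in b: print(np.round(p),np.round(q),*meet([ray(w1[1],w1[2],*p),ray(w2[1],w2[2],*q)]))
E
```

```text
time: 2.6
tool_pos: [564.8, -240.8, 196.8]
tcp_rot: [-3.142, -0.0, -2.428]
contact_force: [-0.0, -0.4, -0.3]
grip_width: 92.0
[(array([334.68888889, 158.57777778]), np.int32(45)), (array([285.26829268, 175.90243902]), np.int32(41))] [(array([309.14893617, 220.14893617]), np.int32(94)), (array([309.52941176, 294.44705882]), np.int32(85))] [ 564.97089448 -240.73590353  196.9607654 ]
[335. 159.] [309. 220.] [ 581.72483296 -253.41459693  126.68297166] [np.float64(0.35502120129534154), np.float64(0.35502120129535175)]
[335. 159.] [310. 294.] [ 581.28147708 -249.76344578  228.95118267] [np.float64(3.8015111114228017), np.float64(3.801511111422944)]
[285. 176.] [309. 220.] [ 536.94981272 -209.81205267 -142.65118496] [np.float64(14.333446425723034), np.float64(14.33344642572292)]
[285. 176.] [310. 294.] [ 552.83028974 -220.02006623  125.62001004] [np.float64(0.3444971091417963), np.float64(0.3444971091418666)]
```

View pics/w2.png

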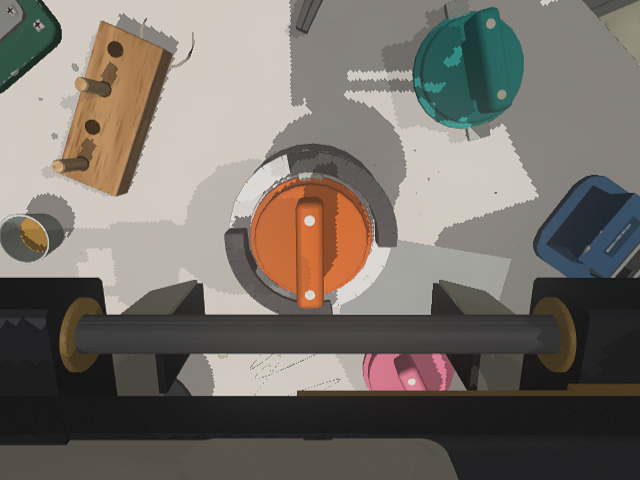

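The bar's dots triangulate to z = 126.1, which matches the expected 126. The mid-point is (567.3,-236.7), bar yaw -49.1°, and the tool is square to it. Now descend and close.

```bash

python3 -m inch '[[[-0.0045,0.0015,0.02,0,0,0,0.0918],[0,0,0.025,0,0,0,0.0918],[0,0,0.025,0,0,0,0.0918],[0,0,0.02,0,0,0,0.0918],[0,0,0.013,0,0,0,0.0918],[0,0,0,0,0,0,0.0918],[0,0,0,0,0,0,0.03],[0,0,0,0,0,0,0.03],[0,0,0,0,0,0,0.03],[0,0,0,0,0,0,0.03]]]'
```

```text
time: 3.65
tool_pos: [568.1, -236.2, 94.5]
tcp_rot: [-3.14, 0.0, -2.43]
contact_force: [0.1, 0.4, -0.3]
grip_width: 64.5
```

```bash

python3 -m inch '[[[0,0,0,0,0,0,0.0],[0,0,0,0,0,0,0.0],[0,0,0,0,0,0,0.0],[0,0,0,0,0,0,0],[0,0,0,0,0,0,0],[0,0,0,0,0,0,0],[0,0,0,0,0,0,0],[0,0,0,0,0,0,0],[0,0,0,0,0,0,0],[0,0,0,0,0,0,0]]]'
```

```text
time: 4.65
tool_pos: [567.7, -236.1, 93.7]
tcp_rot: [-3.142, -0.0, -2.431]
contact_force: [-0.6, 0.1, 0.1]
grip_width: 16.0
```

Closed on 16.0 mm, the bar's thickness. Turn anticlockwise by 50° (negative about tool z).

```bash

python3 -m inch '[[[0,0,0,0,0,-5,0],[0,0,0,0,0,-5,0],[0,0,0,0,0,-5,0],[0,0,0,0,0,-5,0],[0,0,0,0,0,-5,0],[0,0,0,0,0,-5,0],[0,0,0,0,0,-5,0],[0,0,0,0,0,-5,0],[0,0,0,0,0,-5,0],[0,0,0,0,0,-5,0],[0,0,0,0,0,0,0],[0,0,0,0,0,0,0]]]'
python3 - <<'E'
from h import *
import pickle
w=cam("wrist");pickle.dump(w,open("w3.pkl","wb"));print(bot.get_obs()["moment"])
cv2.imwrite("pics/w3.png",w[0])
E
```

```text
time: 5.85
tool_pos: [567.8, -236.0, 93.7]
tcp_rot: [3.142, 0.0, -1.56]
contact_force: [-0.4, 0.6, -0.6]
grip_width: 15.7
[ 0.07024056  0.06740348 -0.02304506]
```

View pics/w3.png

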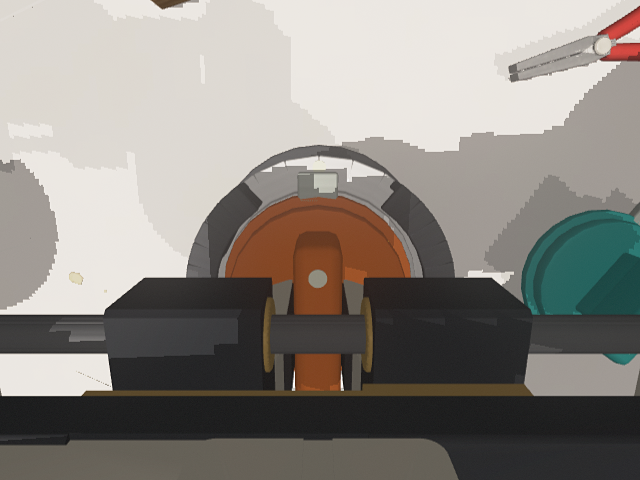

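The lug at (318,184) stands in the middle of the gap (245 to 390 px), and the grip held. I lift now; the white poles in the top view need a height check before the swing.

```bash

python3 -m inch '[[[0,0,-0.008,0,0,0,0],[0,0,-0.008,0,0,0,0],[0,0,-0.008,0,0,0,0],[0,0,-0.01,0,0,0,0],[0,0,-0.014,0,0,0,0],[0,0,-0.02,0,0,0,0],[0,0,-0.02,0,0,0,0],[0,0,-0.02,0,0,0,0],[0,0,-0.018,0,0,0,0],[0,0,0,0,0,0,0]]]'
python3 - <<'E'
from h import *
import pickle
d=pickle.load(open("d0.pkl","rb"))
for uv in((315,155),(413,155)):
  for z in(300,500,700,900,1100):
    P=onz(*d["top"][1:],*uv,z);print(uv,z,P.round(),proj(*d["side"][1:],P).round())
s=cam("side");t=cam("top")
cv2.imwrite("pics/lift.png",np.vstack([cv2.resize(s[0],(400,300)),cv2.resize(t[0],(400,300))]))
E
```

```text
time: 6.9
tool_pos: [569.0, -236.7, 223.4]
tcp_rot: [-3.136, -0.003, -1.558]
contact_force: [0.1, -0.4, -1.8]
grip_width: 15.4
(315, 155) 300 [670.  98. 300.] [251. 158.]
(315, 155) 500 [610.  98. 500.] [271.  80.]
(315, 155) 700 [549.  98. 700.] [295. -19.]
(315, 155) 900 [489.  98. 900.] [ 328. -152.]
(315, 155) 1100 [ 429.   98. 1100.] [ 374. -337.]
(413, 155) 300 [ 675. -162.  300.] [292. 118.]
(413, 155) 500 [ 614. -127.  500.] [307.  52.]
(413, 155) 700 [553. -92. 700.] [328. -33.]
(413, 155) 900 [492. -57. 900.] [ 355. -148.]
(413, 155) 1100 [ 431.  -22. 1100.] [ 394. -312.]
```

View pics/lift.png

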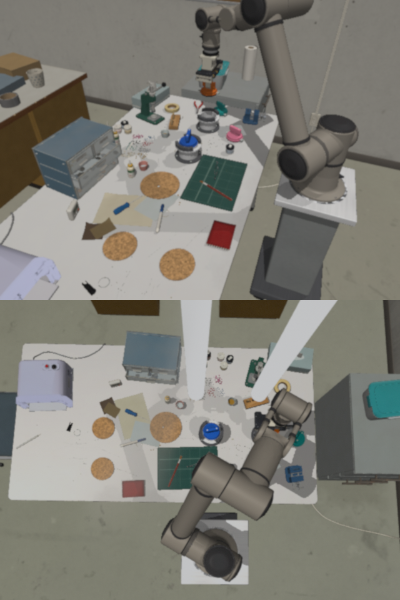

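The lid is up in the jaws. The poles' lower ends lie above z of about 660, since they don't appear in the side view, so the wrist clears them. I carry it at TCP z of about 190, which puts the underside about 32 mm above the blue bar.

```bash

python3 -m inch '[[[-0.01,-0.003,0.016,0,0,0,0],[-0.025,-0.003,0.016,0,0,0,0],[-0.04,-0.003,0,0,0,0,0],[-0.04,-0.003,0,0,0,0,0],[-0.045,-0.003,0,0,0,0,0],[-0.045,-0.003,0,0,0,0,0],[-0.045,-0.003,0,0,0,0,0],[-0.045,-0.003,0,0,0,0,0],[-0.045,-0.003,0,0,0,0,0],[-0.045,-0.003,0,0,0,0,0],[-0.04,-0.003,0,0,0,0,0],[-0.03,-0.003,0,0,0,0,0]]]'
python3 -m inch '[[[-0.02,0,0,0,0,0,0],[-0.015,0,0,0,0,0,0],[0,0,0,0,0,0,0],[0,0,0,0,0,0,0]]]'
python3 - <<'E'
from h import *
o=bot.get_obs();print(o["tool_pos"],o["tcp_rot"])
for n in("top","wrist"):
    im,K,V=cam(n)
    m=cv2.inRange(cv2.cvtColor(im,cv2.COLOR_BGR2HSV),(9,70,60),(20,190,245))
    P=[]
    for c in cv2.findContours(m,cv2.RETR_EXTERNAL,cv2.CHAIN_APPROX_NONE)[0]:
        if cv2.contourArea(c)>200: print(n,cv2.boundingRect(c),cv2.contourArea(c))
    cv2.imwrite(f"pics/m_{n}.png",im)
E
```

```text
time: 8.2
tool_pos: [596.8, 222.0, 186.1]
tcp_rot: [3.139, -0.0, -1.556]
contact_force: [0.0, -0.3, -1.6]
grip_width: 15.9
time: 8.6
tool_pos: [597.3, 253.6, 187.0]
tcp_rot: [3.14, -0.001, -1.558]
contact_force: [0.6, -0.5, -2.2]
grip_width: 16.1
[597.30846813 253.63192926 187.00496861] [ 3.14049556e+00 -1.01187217e-03 -1.55799913e+00]
top (146, 252, 36, 36) 943.5
top (240, 195, 36, 13) 205.5
top (148, 188, 35, 34) 904.0
top (161, 157, 31, 31) 463.0
top (390, 156, 40, 18) 328.0
top (374, 0, 76, 29) 1029.0
top (351, 0, 25, 28) 516.5
top (146, 0, 109, 25) 1517.0
wrist (0, 380, 36, 17) 318.5
wrist (82, 353, 451, 43) 4787.0
wrist (360, 297, 13, 75) 538.0
wrist (263, 297, 13, 75) 542.0
wrist (0, 190, 16, 81) 825.5
wrist (222, 116, 193, 199) 28368.0
wrist (0, 86, 23, 77) 1072.5
```

View pics/m_wrist.png

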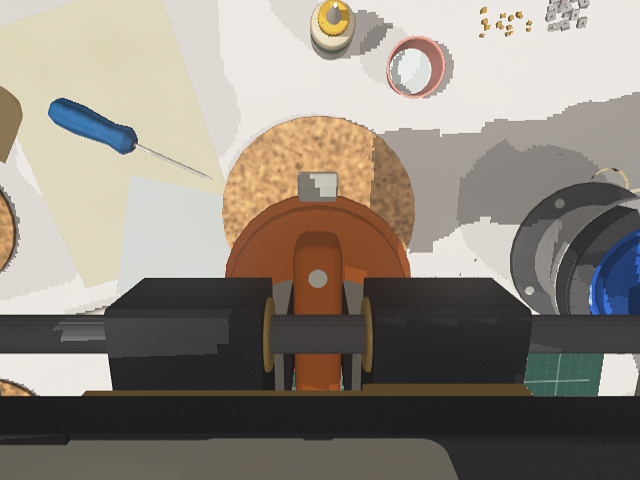

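The wrist view shows the mat's far rim, cols 222 to 414 and top at row 116, with the lid above it. I fit the rim arc and, using the start top view, check the mat's height.

```bash
python3 - <<'E'
from h import *
from scipy.optimize import least_squares
import pickle
im,K,V=cam("wrist")
m=cv2.inRange(cv2.cvtColor(im,cv2.COLOR_BGR2HSV),(9,50,50),(22,190,255));m=cv2.morphologyEx(m,cv2.MORPH_CLOSE,np.ones((7,7)))
c=max(cv2.findContours(m,cv2.RETR_EXTERNAL,cv2.CHAIN_APPROX_NONE)[0],key=cv2.contourArea)[:,0]
c=c[(c[:,1]<205)]
def fit(z):
    P=np.array([onz(K,V,*q,z)[:2] for q in c])
    return least_squares(lambda p:np.hypot(*(P-p[:2]).T)-p[2],[600,254,80],loss="soft_l1")
for z in(0,6,15): r=fit(z);print(z,r.x.round(1),np.sqrt(2*r.cost/len(c)).round(2))
x=fit(6).x
d=pickle.load(open("d0.pkl","rb"))
# height: mat centre seen in top and side at start
hs=[]
for n,g in(("top",(265,204)),("side",(255,296))):
    a,k,v=d[n];mm=cv2.inRange(cv2.cvtColor(a,cv2.COLOR_BGR2HSV),(9,70,80),(20,200,245));mm=cv2.morphologyEx(mm,cv2.MORPH_CLOSE,np.ones((5,5)))
    for q in cv2.findContours(mm,cv2.RETR_EXTERNAL,cv2.CHAIN_APPROX_NONE)[0]:
        if cv2.pointPolygonTest(q,g,False)>0:
            e=cv2.fitEllipse(q)[0];hs.append(ray(k,v,*e));print(n,e,onz(k,v,*e,6))
print(meet(hs))
E
```

```text
0 [599.  253.1  80.1] 0.27
6 [600.1 253.1  78.7] 0.26
15 [601.8 253.1  76.6] 0.26
top (264.9635009765625, 203.28594970703125) [599.7162082  251.66121462   6.        ]
side (255.28732299804688, 296.0480651855469) [595.90217012 262.01654225   6.        ]
(array([601.62810235, 252.46602418,  -4.24060647]), [np.float64(0.268033893446819), np.float64(0.2680338934469053)])
```

Mat centre is (600,253), diameter about 157 to 160, and height agrees with 6 mm within the calibration. Descend to just above it.

```bash

python3 -m inch '[[[0,-0.003,0.01,0,0,0,0],[0,0,0.02,0,0,0,0],[0,0,0.02,0,0,0,0],[0,0,0.02,0,0,0,0],[0,0,0.02,0,0,0,0],[0,0,0.02,0,0,0,0],[0,0,0.015,0,0,0,0],[0,0,0.01,0,0,0,0],[0,0,0.006,0,0,0,0],[0,0,0.003,0,0,0,0],[0,0,0,0,0,0,0],[0,0,0,0,0,0,0]]]'
```

```text
time: 9.95
tool_pos: [601.0, 254.6, 44.4]
tcp_rot: [-3.14, 0.0, -1.558]
contact_force: [-0.3, -0.6, -0.3]
grip_width: 15.7
```

```bash

python3 -m inch '[[[0,0,0.0015,0,0,0,0],[0,0,0.0015,0,0,0,0],[0,0,0.001,0,0,0,0],[0,0,0,0,0,0,0]]]'
python3 -m inch '[[[0,0,0.001,0,0,0,0],[0,0,0.001,0,0,0,0],[0,0,0,0,0,0,0]]]'
```

```text
time: 10.35
tool_pos: [600.4, 254.4, 39.5]
tcp_rot: [3.141, -0.0, -1.558]
contact_force: [0.0, 0.2, -1.1]
grip_width: 15.9
time: 10.65
tool_pos: [600.6, 254.4, 37.7]
tcp_rot: [-3.141, -0.0, -1.558]
contact_force: [-0.2, 0.2, -1.6]
grip_width: 16.0
```

```bash

python3 -m inch '[[[0,0,0.0008,0,0,0,0],[0,0,0,0,0,0,0]]]'
python3 -m inch '[[[0,0,0.0008,0,0,0,0],[0,0,0,0,0,0,0]]]'
```

```text
time: 10.85
tool_pos: [600.6, 254.4, 37.7]
tcp_rot: [-3.141, -0.0, -1.558]
contact_force: [-2.8, -0.1, 4.1]
grip_width: 15.9
time: 11.05
tool_pos: [600.6, 254.5, 37.7]
tcp_rot: [-3.141, 0.0, -1.558]
contact_force: [-4.5, -1.4, 9.7]
grip_width: 15.8
```

Contact (+9.7 N up, height as predicted). Ease off, open, and rise.

```bash

python3 -m inch '[[[0,0,-0.001,0,0,0,0],[0,0,0,0,0,0,0.05],[0,0,0,0,0,0,0.05],[0,0,0,0,0,0,0.05],[0,0,0,0,0,0,0.05],[0,0,0,0,0,0,0.05],[0,0,0,0,0,0,0.05],[0,0,0,0,0,0,0.05]]]'
```

```text
time: 11.85
tool_pos: [600.5, 254.4, 37.0]
tcp_rot: [3.142, -0.0, -1.558]
contact_force: [-0.2, -0.3, -0.7]
grip_width: 49.7
```

```bash

python3 -m inch '[[[0,0,-0.01,0,0,0,0.05],[0,0,-0.02,0,0,0,0.05],[0,0,-0.03,0,0,0,0.05],[0,0,-0.04,0,0,0,0.05],[0,0.03,-0.03,0,0,0,0.05],[0,0.04,-0.03,0,0,0,0.05],[0,0.04,0,0,0,0,0.05],[0,0.03,0,0,0,0,0.05],[0,0,0,0,0,0,0.05],[0,0,0,0,0,0,0.05]]]'
python3 - <<'E'
from h import *
w=cam("wrist");s=cam("side");o=bot.get_obs();print(o["tool_pos"],o["contact_force"])
cv2.imwrite("pics/fin.png",np.hstack([cv2.resize(w[0],(400,300)),cv2.resize(s[0][140:380,160:480],(400,300))]))
hsv=cv2.cvtColor(w[0],cv2.COLOR_BGR2HSV);m=cv2.inRange(hsv,(5,190,50),(16,255,255))
c=max(cv2.findContours(m,cv2.RETR_EXTERNAL,cv2.CHAIN_APPROX_NONE)[0],key=cv2.contourArea)
P=np.array([onz(w[1],w[2],*q[0],30)[:2] for q in c],np.float32);print("lid rim at z30",cv2.minEnclosingCircle(P))
k,_,st,ce=cv2.connectedComponentsWithStats(cv2.inRange(hsv,(0,0,150),(180,110,255)))
x,y,W,H=cv2.boundingRect(c)
for i in range(1,k):
    if 30<st[i,4]<600 and x<ce[i][0]<x+W and y<ce[i][1]<y+H: print(ce[i],st[i,4],onz(w[1],w[2],*ce[i],70).round(1))
E
```

```text
time: 12.85
tool_pos: [460.9, 252.9, 198.3]
tcp_rot: [-3.139, 0.001, -1.557]
contact_force: [0.4, -0.2, -0.5]
grip_width: 50.3
[461.7372845  252.72028938 197.55788472] [ 0.76583208 -0.12405399 -0.28912479]
lid rim at z30 ((599.0914306640625, 267.6882019042969), 29.50672721862793)
[318.08433735  51.20481928] 83 [579.4 254.8  70. ]
```

View pics/fin.png

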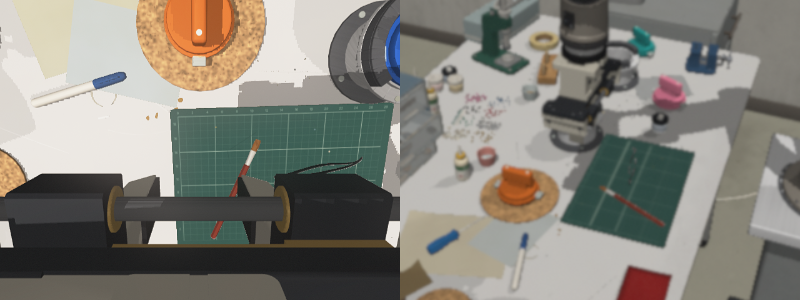

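The lid sits upright on the mat: near dot at (579,255) in world, so its axis is about (601,255), within a few mm of the mat's centre. The robot is clear, so I hand in.

```bash
python3 -c "
from plant import bot
print(bot.close_job())"
```

```text
the job is handed in; nothing more can be done
None
```

I turned the orange lid about 50° anticlockwise until its lug stood mid-gap, lifted it straight off and carried it over the blue pot. I then set it on the 160 mm cork mat, released it at contact and backed the arm away. The job was handed in at about 13 s, and no verdict is reported.

**Last checks:**
- The lid is upright on the mat. Its axis is near (601,255), against a mat centre of (600,253), and the set-down height matched the prediction (TCP z 37.7).
- The arm was clear, with the force reading under 1 N.
- I never touched the blue pot, but I didn't re-measure its bar afterwards. The carry was planned to pass about 32 mm above it.

**Checks that disagreed:**
- The two-view mat height came out at −4 mm instead of 6, which I put down to the fixed cameras' calibration; contact height agreed with 6.
- The final colour fit of the lid's rim, (599,268) with radius 29, was poor because of partial masking, so I used the bar's dot instead. That position rests on a single dot, as only one was detected.

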